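# Clear the stamping nest and hold the press lever at its set flag

### The arm

A 6-joint arm with a two-finger parallel gripper is mounted at the origin on the work surface. World frame = base frame: x ahead of the robot, y to its left, z up, the work surface at z = 0. Lengths are in mm, angles in rad, forces in N, time in s.
With the tool pointing down it reaches from about 300 to 775 mm from the base axis. Payload 14.6 kg.
Tool frame: the origin (TCP) lies midway between the tips of the shut fingers; the grasp point (between the pads) lies 19 mm behind it (pinch_z is the distance from the TCP to the grasp point, in mm); z points along the fingers, y is the direction in which the jaws open and shut (so a half turn about z gives the same grasp; the last joint's range is limited). The gripper opens to 94 mm and grips with 3 to 60 N. Pads are 16 mm wide; open, the fingers measure 119 mm over their backs; the gripper's body (75 mm by 177 mm) begins 78 mm behind the grasp point.
Start: joints at [1.146, 0.3, 1.521, -0, 1.321, -0.067], TCP at [192.615, 515.159, 205.446] pointing down, gripper open.
Joint ranges: [-3.03, 3.03], [-0.79, 2.21], [0.23, 2.52], [-1.04, 4.18], [0, 3.07], [-2.55, 2.55]. Speed limits (rad/s): [2.22, 2.22, 2.57, 3.14, 3.14, 3.14].

### API

Orientations are given as [roll, pitch, yaw] about the fixed x, y, z axes, in that order (R = Rz(yaw) Ry(pitch) Rx(roll)).
In Python, from cell import read_state, camera, sign_off, pinch_z gives the robot as it stands. The module is installed in compiled form; this text tells all that it offers.
- The arm moves only by the tool servo_tool, never from a script. Its argument "series" is a list of rows, each a list of 6 numbers: the shift along the tool's x, y, z in cm, then the turn, a rotation vector about the tool's x, y, z in rad. In form: [[tx, ty, tz, rx, ry, rz], ...]. A call has exactly 10 rows; each row is the pose to reach, as a shift and turn from the pose commanded when the call began, along the tool's axes at that moment; what a row does not reach only later rows make up. A row lasts 1/12 s, in which the tool goes at most 41.7 mm and 7.16 degrees, less where a joint would pass 70% of its speed; a pose out of reach is approached as far as the arm can. A call with a gripper value outside its range is refused whole. "gripper" is the finger opening in cm, from 0 to 9.4, set as the call begins (left out, the last holds). The fingers move at their own pace and stop on an object; "grip_force" is the grip in N (left out, the last holds). Time passes only in rows, so rows that repeat a pose let the fingers close, or fill a call up. It gives the time, the measured TCP pose, the force and the opening at its end, in the units of the state.
- read_state(): the state, without advancing time (a new reading comes with each control period).
- camera(name): name is "scene" or "side" or "wrist"; returns a dict with "pixels" (420x560x3 uint8, red, green, blue), "fx", "fy", "cx", "cy" (pixels), "pose" (4x4, takes a point from camera to world coordinates); the wrist camera has in their place "mount" (4x4, takes a point from camera to tool coordinates, whose origin is the TCP and whose axes are the flange's). Camera axes: x right, y down, z forward; pixel columns grow to the right and rows downward; lengths in mm; the calibration is good to about 2 mm. The wrist camera is an equidistant fisheye: a pixel r from the principal point sees the ray r / f radians off the axis. A picture is of the moment at which its call begins: read the wrist's pose just before it. There is no depth.
- sign_off(): hands the job in, once; it reports no verdict.
The state is a dict: "clock": time; "joints": joint angles; "qd": joint speeds; "effort": joint torques, N m; "eef_pos": TCP position; "eef_rot": TCP orientation; "wrist_force": force on the tool from outside, world axes, zero at the start; "moment": the same for the moment, N m; "finger_gap": finger opening in mm.
Only numpy, scipy, OpenCV 4.12 (cv2) and the standard library are available. Lean on these libraries where they do the work, as an engineer would, in place of code of your own. Each camera call takes 0.05 s, during which the arm holds its last target.

### The job

The foil press is to be set up with its nest empty: push the red ejector slide all the way in so that the finished jar lid is pushed out of the nest into the catch tray, and let the slide spring back, without touching the lid itself. Then press the sprung lever down by its black pad until its white mark is level with the orange set flag, and keep holding it exactly there: the program finishes while the arm still holds the lever down. Do not press the lever while the lid is in the nest, do not shift the orange flag, and leave the other things on the table where they are.

Things in the scene. Friction and masses are not known exactly. Their poses are not given: they have to be found in the camera images.
- press: fixed bench foil press. Origin on the table below the middle of its nest; x points away from the robot (turned by its yaw, up to 0.3 rad), y left, z up; the positions in mm below are in this frame. Blue base plate 12 mm thick, x -130 to 160, y -225 to 75. Cream column x 0 to 70, y -125 to -75, 225 high; cream head over the nest, x -27 to 27, y -80 to 32, z 185 to 225; brass reel on the column's far face
- nest_mid (a point): middle of the steel nest's floor, 47 mm above the table. The nest is a channel along the press's x, 50 mm wide between walls 68 mm high (press z), open at its far end x = 30, with two brass spring nubs there that keep the lid in. Above it a black ram disc 48 mm across, underside at z 128, comes down with the lever by 62 mm per rad
- lid: the finished jar lid, aluminium with a brass-coloured top, 46 mm across, 18 mm high, about 30 g, standing in the nest; origin at the centre of its underside. Do not touch it
- tab_face (a point): middle of the robot-side (-x) face of the ejector slide's red upright push tab, at height 85 mm. The tab is 8 mm thick, 50 mm wide (press y) and reaches from 48 to 108 mm above the table; with the slide out this point lies at x -155, y 0 of the press. The point turns with the press
- ejector (a joint): travel of the ejector slide in m: 0 sprung fully out (towards the robot), 0.060 fully in, along the press's +x. Spring 2 N at the start, 8 N fully in, plus about 5 N on the way as the lid passes the nubs. Fully in, the lid drops into the tray; the slide springs back when let go
- tray_mid (a point): centre of the grey catch tray's floor, 15 mm above the table, fixed to the press, beyond the nest's open end: inside x 30 to 150 and y -56 to 56 of the press, walls up to z 52
- pad_top (a point): centre of the top of the lever's black pad, 50 mm along the lever by 40 across. The lever's pin runs along the press's y through x 30, z 190; the lever's middle is at y -160. The pad centre is 150 mm from the pin, towards the robot, and 8 mm above the centre line. The point's x runs along the lever from pad to pin, z is normal to the pad. Raised, the lever slopes up towards the pad by 0.40 rad
- lever (a joint): angle of the sprung lever in rad: 0 raised, grows as the pad is pressed down, level at 0.40, stop at 0.80. The spring pushes back with about 5 N at the pad at first, rising to about 12 N at 0.6 rad; let go, it rises again
- flag (a joint): angle of the orange set flag, a light friction-held arm on the same pin, on the lever's right (-y) side, counted like the lever's own angle; the lever is level with the flag when both values are equal. Set anywhere from 0.25 to 0.60 rad
- lever_mark (a point): end of the white mark, an 8 mm square bar standing out from the lever's right side, 122 mm from the pin, on the lever's centre line
- flag_mark (a point): end of the orange flag nearest the white mark; the flag is an 8 mm square bar, 45 mm long across the arm, 122 mm from the pin; this end is 6 mm to the right of the white mark's end; the point's x axis lies along the flag arm, z normal to it
- spare_lid: finished spare jar lid with a copper top, 46 mm across, 18 mm high, on the table on the left of the press (its +y side); origin under its centre; a bystander
- cream_jar: closed white jar, 52 mm across, 55 mm high, on the table on the left of the press; origin under its centre; a bystander
- bottle0: frosted bottle with white cap, 38 mm across, 135 mm high, well to the robot's right; origin under its centre; a bystander
- bottle1: frosted bottle with black cap, 38 mm across, 135 mm high, well to the robot's right; origin under its centre; a bystander
- bottle2: amber bottle with brass cap, 38 mm across, 135 mm high, well to the robot's right; origin under its centre; a bystander
- screwdriver: screwdriver lying on the table, well to the robot's left; a bystander
- foil_roll: copper foil roll standing on end, 56 mm across, 66 mm high, well to the robot's left; origin under its centre; a bystander
There are look-alikes about, which are no part of the job. Leave any blue or pink look-alike of the lid alone.

How it is judged:
By the outcome, as a careful person would: the job done as asked, in the order asked, and still so for the second after the job is handed in, while the arm keeps its last pose, push and grip.
It also fails if it takes over 51 s, if anything falls off the work surface, if the arm or the gripper's body presses on something with over 40 N, if the wrist force passes 120 N, or if a joint passes its speed limit or range.

## Working session

There is one attempt and no reset: what is moved stays moved. The work goes in short steps, Python scripts to look and compute and a tool call to move; the robot and the scene stay as the last step left them, time stands still between calls to the robot, and variables do not carry over. Pictures are saved under pics/ and viewed, and the job is handed in when it is done.

Besides the shell and the picture viewer there is one more tool, called after "Call:" in YAML: its name, and indented under it one key for each argument. servo_tool: Moves the arm, as the interface text tells. Its arguments: {"type":"object","properties":{"series":{"type":"array"},"gripper":{"type":"number"},"grip_force":{"type":"number"}},"required":["series"]}

```bash
mkdir -p pics
cat > h.py <<'E'
import numpy as np, cv2
from cell import read_state, camera, sign_off, pinch_z
from scipy.spatial.transform import Rotation as R
def save(c,n): cv2.imwrite(f'pics/{n}.png',c['pixels'][:,:,::-1])
E
python3 - <<'E'
from h import *
import pickle
s=read_state();print(s,pinch_z)
d={}
for n in('scene','side','wrist'):
    c=camera(n);save(c,n+'0');d[n]=c
    print(n,c['fx'],c['fy'],c['cx'],c['cy'],np.round(c.get('pose',c.get('mount')),4).tolist())
pickle.dump(d,open('c0.pkl','wb'))
E
```

```text
{'clock': 0.0, 'joints': array([ 1.14638843e+00,  3.00479513e-01,  1.52155284e+00, -3.54617755e-05,
        1.32073159e+00, -6.65836223e-02]), 'qd': array([ 0.00026853, -0.00031007, -0.00115621,  0.00061948,  0.00140006,
       -0.00027099]), 'effort': array([-1.59071191e-03, -5.31804907e+01, -3.52754045e+01,  7.08976854e-02,
        2.42051360e-02, -5.25964424e-05]), 'eef_pos': array([192.5259307 , 514.92445441, 204.89366997]), 'eef_rot': array([-3.14042167e+00, -4.36586952e-05,  2.78377715e+00]), 'wrist_force': array([-0.88216703,  1.05298269, -0.09661942]), 'moment': array([-0.04912449,  0.00876203, -0.00527663]), 'finger_gap': 94.21405566296622} 18.8
scene 419.87090713181254 419.87090713181254 279.35904338815396 208.84471500642474 [[0.5938, 0.4617, -0.6589, 1455.8649], [0.8045, -0.3243, 0.4977, -601.0702], [0.0161, -0.8256, -0.564, 893.5067], [0.0, 0.0, 0.0, 1.0]]
side 427.06965701588865 427.06965701588865 277.0651435946368 205.60935565858034 [[-0.8246, -0.3365, 0.4547, 47.3916], [-0.5657, 0.5022, -0.6541, 860.9686], [-0.0083, -0.7966, -0.6045, 941.7318], [0.0, 0.0, 0.0, 1.0]]
wrist 325.19226210127806 325.19226210127806 280.5496056469939 205.17950051002606 [[0.0005, -0.967, -0.2548, 75.1462], [1.0, 0.0006, -0.0003, -0.2375], [0.0004, -0.2548, 0.967, -178.4713], [0.0, 0.0, 0.0, 1.0]]
```

View pics/scene0.png

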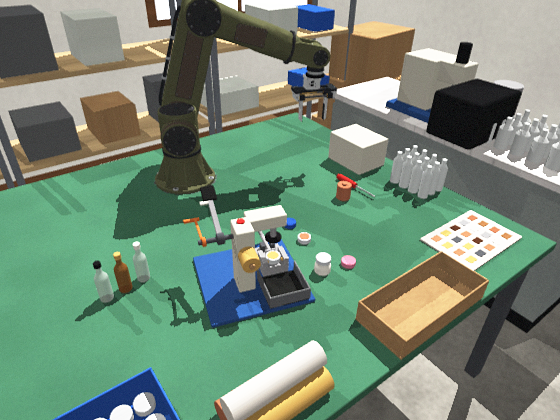

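View pics/side0.png

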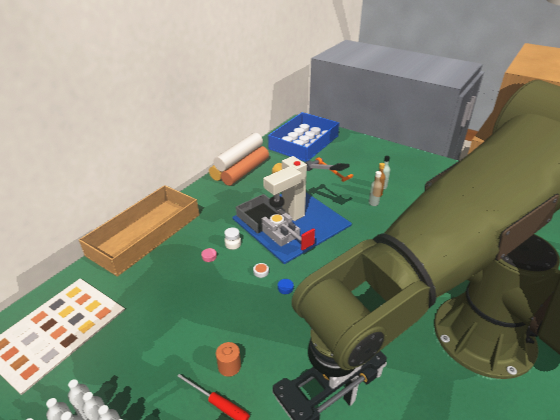

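View pics/wrist0.png

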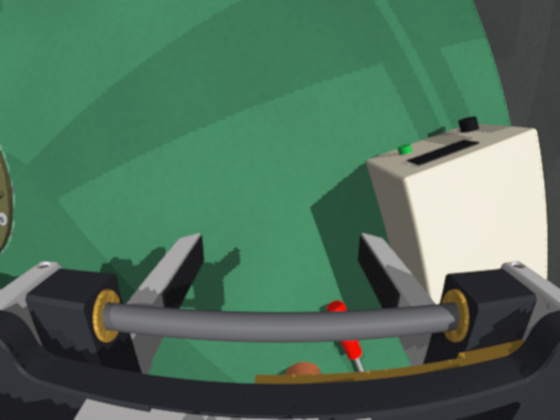

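Run:
```python
from h import *
import pickle
d=pickle.load(open('c0.pkl','rb'))
for n,(x,y,w,h,f) in {'scene':(180,180,150,140,5),'side':(225,140,135,125,5)}.items():
    p=d[n]['pixels'][y:y+h,x:x+w,::-1]
    p=cv2.resize(p,None,fx=f,fy=f,interpolation=cv2.INTER_CUBIC)
    for i in range(0,w,10):
        cv2.putText(p,str(x+i),(i*f,8),0,.3,(0,0,0),1);cv2.line(p,(i*f,10),(i*f,14),(0,0,0))
    for i in range(0,h,10):
        cv2.putText(p,str(y+i),(0,i*f+3),0,.3,(255,255,255),1)
    cv2.imwrite(f'pics/{n}0c.png',p[:600])
```

```text
(no output)
```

View pics/scene0c.png

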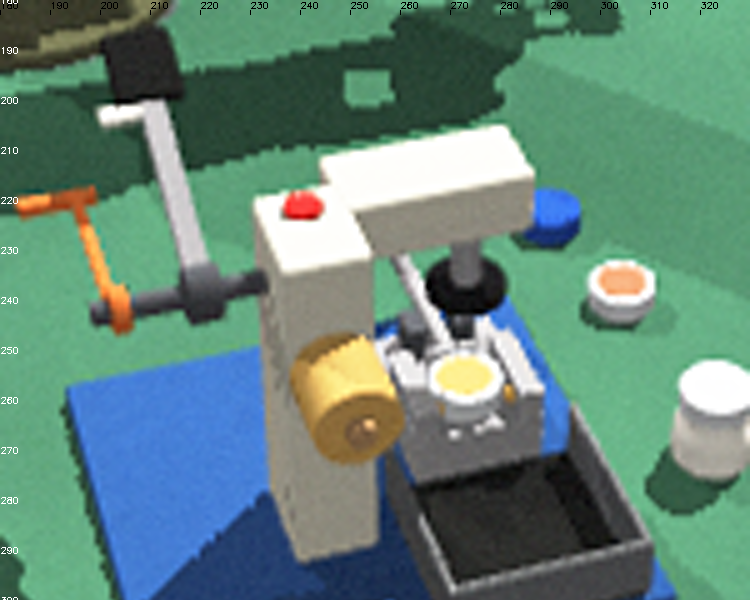

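View pics/side0c.png

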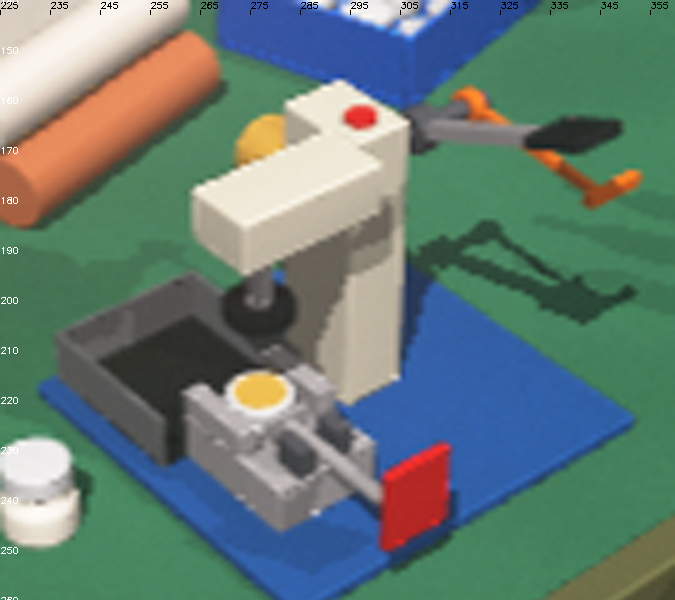

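```bash
cat > fit.py <<'E'
from h import *
import pickle
from scipy.optimize import least_squares
d=pickle.load(open('c0.pkl','rb'))
S=[((67,388),(-130,-225,12)),((255,200),(0,-125,225)),((282,275),(70,-125,225)),((375,258),(70,-75,225)),((300,562),(70,-125,12)),((378,540),(70,-75,12)),((535,180),(27,32,225)),((507,126),(-27,32,225)),((535,215),(27,32,185))]
D=[((382,475),(-155,25,108)),((450,443),(-155,-25,108)),((450,520),(-155,-25,48)),((383,550),(-155,25,48)),((633,420),(-130,-225,12)),((345,80),(70,-125,225)),((410,124),(0,-125,225)),((192,195),(27,32,225)),((244,220),(-27,32,225)),((246,275),(-27,32,185)),((345,403),(0,-75,12)),((402,380),(0,-125,12))]
def proj(c,X):
    T=np.linalg.inv(c['pose']);p=X@T[:3,:3].T+T[:3,3]
    return np.stack([c['fx']*p[:,0]/p[:,2]+c['cx'],c['fy']*p[:,1]/p[:,2]+c['cy']],1)
def W(q,P):
    c,s=np.cos(q[2]),np.sin(q[2]);P=np.asarray(P,float)
    return P@np.array([[c,-s,0],[s,c,0],[0,0,1]]).T+[q[0],q[1],0]
def flagpts(q):
    a=.4-q[3];return W(q,[(30-122*np.cos(a),q[4]+dy,190+122*np.sin(a)) for dy in(0,-45)])
def px(L,o): return np.array([l[0] for l in L])/5+o
def res(q):
    r=[]
    for L,n,o in((S,'scene',(180,180)),(D,'side',(225,140))):
        r.append(proj(d[n],W(q,[l[1] for l in L]))-px(L,np.array(o)))
    f=flagpts(q)
    r.append(proj(d['scene'],f)-(np.array([(97,197),(20,207)])/5+180))
    r.append(proj(d['side'],f)-(np.array([(595,197),(636,180)])/5+[225,140]))
    return np.concatenate(r)
if __name__=='__main__':
    s=least_squares(lambda q:res(q).ravel(),[550,0,0,.4,-190],x_scale=[100,100,.1,.1,100],loss='soft_l1')
    print(s.x);print(np.round(res(s.x),1).tolist())
    J=np.linalg.inv(s.jac.T@s.jac);print(np.sqrt(np.diag(J))*.6)
    q=s.x;np.save('q.npy',q)
    print('tab',W(q,[(-155,0,85)]),'tray',W(q,[(90,0,15)]), 'flag',flagpts(q))
E
python3 fit.py
```

```text
[ 6.70943987e+02 -3.06723643e+01 -2.96880962e-01  5.01438628e-01
 -1.96029192e+02]
[[-1.1, -1.6], [-1.6, -1.5], [-0.5, -1.5], [-0.6, -1.7], [-1.0, -0.2], [0.1, 0.2], [-0.0, -2.3], [-0.9, -1.8], [-0.4, 2.2], [0.7, 0.7], [-0.3, 0.1], [-1.2, -0.5], [0.0, 0.5], [0.1, -1.4], [-1.7, -1.2], [-0.5, -1.3], [-1.4, -2.0], [-0.8, 0.8], [-1.0, 0.7], [-0.5, 0.9], [-0.9, -0.3], [-0.6, -0.6], [-0.8, 0.2], [-2.4, 0.9], [-0.8, -0.5]]
[0.746362   0.73593973 0.00499608 0.01125561 1.56707538]
tab [[522.72468181  14.6711875   85.        ]] tray [[757.00680874 -57.00087819  15.        ]] flag [[ 526.22216942 -191.39585117  177.64570006]
 [ 513.05791246 -234.42726223  177.64570006]]
```

```bash
cat > go.py <<'E'
from h import *
from fit import W
q=np.load('q.npy')
def Rt(yawx,tilt=0,):  # tool x azimuth, tool down; 
    return R.from_euler('z',yawx)*R.from_euler('x',np.pi)
def delta(p,rot):
    s=read_state();R0=R.from_euler('xyz',s['eef_rot'])
    t=R0.inv().apply(np.asarray(p)-s['eef_pos'])/10
    r=(R0.inv()*rot).as_rotvec()
    print('at',np.round(s['eef_pos'],1),np.round(s['eef_rot'],3),'F',np.round(s['wrist_force'],1),'clk',s['clock'])
    print('delta cm',np.round(t,2),'rot',np.round(r,3));return t,r
E
python3 - <<'E'
from go import *
for P in [(-200,0,150),(-200,0,70)]:
    p=W(q,[P])[0];print(p);delta(p,Rt(np.pi+q[2]))
E
```

```text
[479.69327074  27.83544447 150.        ]
at [192.5 515.  205. ] [-3.141 -0.     2.784] F [-0.  -0.5 -0.3] clk 0.15
delta cm [-43.96 -35.57   5.53] rot [-0.001 -0.    -0.061]
[479.69327074  27.83544447  70.        ]
at [192.5 515.  205. ] [-3.141 -0.     2.784] F [-0.  -0.5 -0.3] clk 0.15
delta cm [-43.96 -35.57  13.53] rot [-0.001 -0.    -0.061]
```

Call:
servo_tool:
  series:
    - [-2,-1.6,0,0,0,0]
    - [-5,-4,0,0,0,0]
    - [-8,-6.4,0,0,0,0]
    - [-11,-8.9,0,0,0,0]
    - [-14,-11.3,0,0,0,-0.02]
    - [-17,-13.7,0,0,0,-0.03]
    - [-20,-16.1,0,0,0,-0.04]
    - [-23,-18.6,0,0,0,-0.05]
    - [-26,-21,0,0,0,-0.06]
    - [-29,-23.4,0,0,0,-0.061]
  gripper: 0
  grip_force: 20

```text
clock: 0.98
eef_pos: [382.7, 192.6, 205.5]
eef_rot: [3.141, 0.0, 2.846]
wrist_force: [0.4, 0.9, -0.3]
finger_gap: 31.0
```

Run:
```python
from go import *
delta(W(q,[(-200,0,70)])[0],Rt(np.pi+q[2]))
```

```text
at [382.7 192.6 205.5] [3.141 0.    2.846] F [ 0.4  0.9 -0.3] clk 0.9833
delta cm [-14.08 -12.94  13.55] rot [0.    0.    0.001]
```

Call:
servo_tool:
  series:
    - [-2.5,-2.3,0,0,0,0]
    - [-5,-4.6,0,0,0,0]
    - [-7.5,-6.9,0.5,0,0,0]
    - [-10,-9.2,1.5,0,0,0]
    - [-12.5,-11.5,3.5,0,0,0]
    - [-14.1,-12.9,6,0,0,0]
    - [-14.1,-12.9,9,0,0,0]
    - [-14.1,-12.9,11.5,0,0,0]
    - [-14.1,-12.9,13,0,0,0]
    - [-14.1,-12.9,13.5,0,0,0]

```text
clock: 1.82
eef_pos: [478.1, 29.7, 68.0]
eef_rot: [-3.14, -0.004, 2.844]
wrist_force: [-0.2, 0.5, -0.0]
finger_gap: 0.5
```

```bash
cat >> go.py <<'E'
def crop(c,n,x,y,w,h,f):
    p=c['pixels'][y:y+h,x:x+w,::-1]
    p=cv2.resize(p,None,fx=f,fy=f,interpolation=cv2.INTER_CUBIC)
    cv2.imwrite(f'pics/{n}.png',p)
E
python3 - <<'E'
from go import *
delta(W(q,[(-165,0,70)])[0],Rt(np.pi+q[2]))
c=camera('side');crop(c,'side1',225,140,150,125,5)
c=camera('wrist');save(c,'wrist1')
E
```

```text
at [478.1  29.7  68. ] [-3.14  -0.004  2.844] F [-0.2  0.5 -0. ] clk 1.8167
delta cm [-3.71 -0.13 -0.22] rot [-0.001 -0.004 -0.   ]
```

View pics/side1.png

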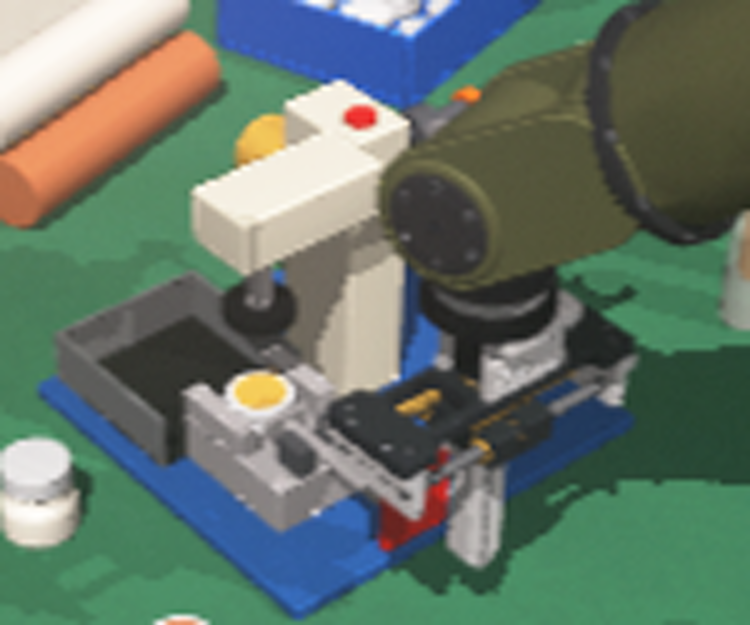

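View pics/wrist1.png

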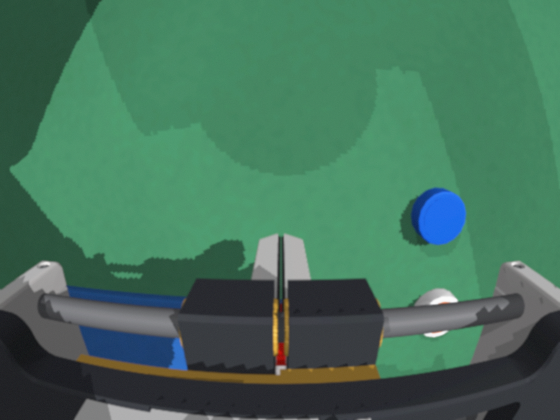

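Call:
servo_tool:
  series:
    - [-1.5,0,-0.2,0,0,0]
    - [-2.8,0,-0.2,0,0,0]
    - [-3.4,0,-0.2,0,0,0]
    - [-4,0,-0.2,0,0,0]
    - [-4.6,0,-0.2,0,0,0]
    - [-5.2,0,-0.2,0,0,0]
    - [-5.8,0,-0.2,0,0,0]
    - [-6.4,0,-0.2,0,0,0]
    - [-6.7,0,-0.2,0,0,0]
    - [-6.7,0,-0.2,0,0,0]

```text
clock: 2.75
eef_pos: [543.6, 10.3, 72.6]
eef_rot: [3.141, -0.0, 2.845]
wrist_force: [-5.1, 1.5, 3.2]
finger_gap: 0.4
```

Run:
```python
from go import *
delta(W(q,[(-103,0,70)])[0],Rt(np.pi+q[2]))
c=camera('side');crop(c,'side2',225,140,150,125,5)
```

```text
at [543.6  10.3  72.6] [ 3.141 -0.     2.845] F [-5.1  1.5  3.2] clk 2.75
delta cm [-3.07 -0.19  0.26] rot [ 0. -0.  0.]
```

View pics/side2.png

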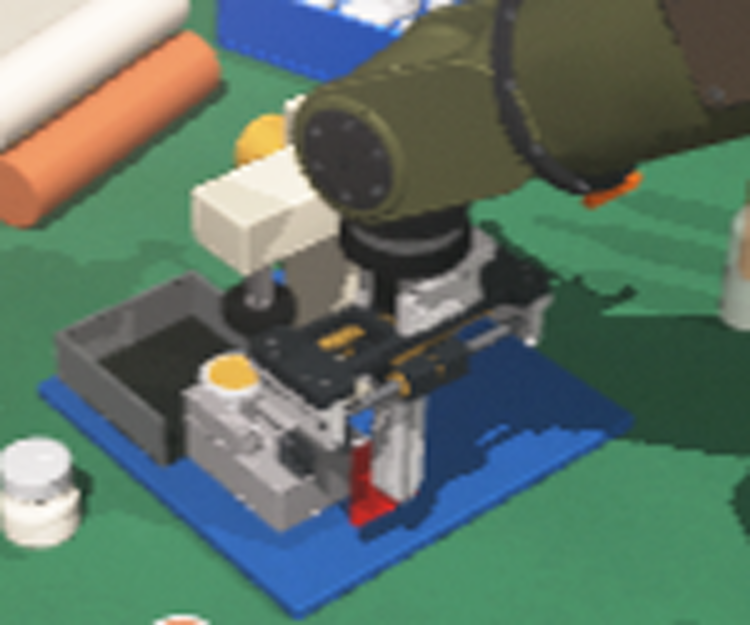

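Call:
servo_tool:
  series:
    - [-0.4,0,0,0,0,0]
    - [-0.8,0,0,0,0,0]
    - [-1.2,0,0,0,0,0]
    - [-1.6,0,0,0,0,0]
    - [-2.0,0,0,0,0,0]
    - [-2.3,0,0,0,0,0]
    - [-2.5,0,0,0,0,0]
    - [-2.6,0,0,0,0,0]
    - [-2.6,0,0,0,0,0]
    - [-2.6,0,0,0,0,0]

```text
clock: 3.63
eef_pos: [567.7, 2.9, 72.5]
eef_rot: [-3.141, -0.001, 2.845]
wrist_force: [-6.9, 3.3, 5.0]
finger_gap: 0.5
```

Run:
```python
from go import *
delta(W(q,[(-103,0,70)])[0],Rt(np.pi+q[2]))
c=camera('side');crop(c,'side3',225,140,120,120,4)
c2=camera('scene');crop(c2,'scene3',180,160,150,140,4)
a,b=cv2.imread('pics/side3.png'),cv2.imread('pics/scene3.png')
o=np.zeros((560,1080,3),np.uint8);o[:480,:480]=a;o[:,480:]=b;cv2.imwrite('pics/b3.png',cv2.resize(o,(800,415)))
```

```text
at [567.7   2.9  72.5] [-3.141e+00 -1.000e-03  2.845e+00] F [-6.9  3.3  5. ] clk 3.6333
delta cm [-0.56 -0.19  0.25] rot [-0.    -0.001  0.   ]
```

View pics/b3.png

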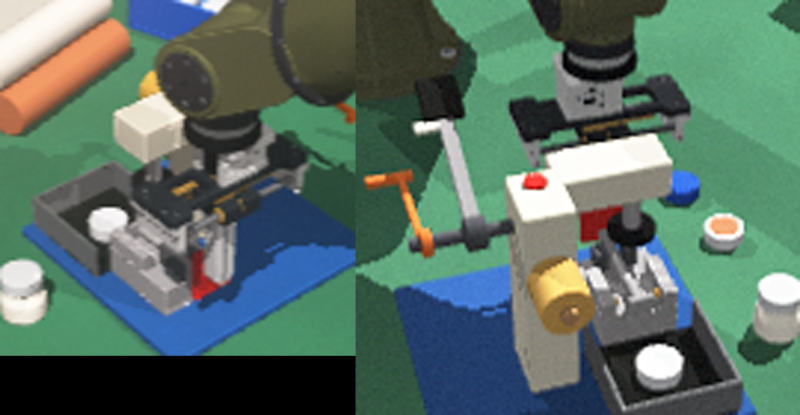

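The lid lies in the tray. I'll creep to the end stop to make the push complete.

Call:
servo_tool:
  series:
    - [-0.1,0,0,0,0,0]
    - [-0.2,0,0,0,0,0]
    - [-0.3,0,0,0,0,0]
    - [-0.4,0,0,0,0,0]
    - [-0.4,0,0,0,0,0]
    - [-0.5,0,0,0,0,0]
    - [-0.5,0,0,0,0,0]
    - [-0.5,0,0,0,0,0]
    - [-0.5,0,0,0,0,0]
    - [-0.5,0,0,0,0,0]

```text
clock: 4.57
eef_pos: [572.4, 1.5, 72.5]
eef_rot: [-3.141, -0.001, 2.845]
wrist_force: [-8.2, 2.6, 3.3]
finger_gap: 0.2
```

Call:
servo_tool:
  series:
    - [-0.1,0,0,0,0,0]
    - [-0.2,0,0,0,0,0]
    - [-0.2,0,0,0,0,0]
    - [-0.3,0,0,0,0,0]
    - [-0.3,0,0,0,0,0]
    - [-0.3,0,0,0,0,0]
    - [-0.3,0,0,0,0,0]
    - [-0.3,0,0,0,0,0]
    - [-0.3,0,0,0,0,0]
    - [-0.3,0,0,0,0,0]

```text
clock: 5.4
eef_pos: [574.3, 0.9, 72.5]
eef_rot: [-3.141, -0.004, 2.845]
wrist_force: [-15.1, 3.6, 10.2]
finger_gap: 0.5
```

Call:
servo_tool:
  series:
    - [0.8,0,0,0,0,0]
    - [1.8,0,0,0,0,0]
    - [2.8,0,0,0,0,0]
    - [3.8,0,0,0,0,0]
    - [4.8,0,0,0,0,0]
    - [5.8,0,0,0,0,0]
    - [6.8,0,0,0,0,0]
    - [8.3,0,0,0,0,0]
    - [10,0,0,0,0,0]
    - [12,0,-1,0,0,0]

```text
clock: 6.23
eef_pos: [460.1, 35.4, 81.3]
eef_rot: [-3.141, -0.001, 2.845]
wrist_force: [0.2, -1.0, -0.7]
finger_gap: 0.5
```

Call:
servo_tool:
  series:
    - [1,0,-3,0,0,0]
    - [1,0,-6,0,0,0]
    - [1,0,-9,0,-0.1,0]
    - [1,0,-12,0,-0.2,0]
    - [1,0,-15,0,-0.3,0]
    - [1,0,-18,0,-0.4,0]
    - [1,0,-20,0,-0.5,0]
    - [1,0,-21,0,-0.6,0]
    - [1,0,-21,0,-0.7,0]
    - [1,0,-21,0,-0.75,0]

```text
clock: 7.07
eef_pos: [451.1, 38.8, 293.1]
eef_rot: [3.139, 0.757, 2.845]
wrist_force: [0.4, -0.3, -0.3]
finger_gap: 0.3
```

```bash
cat >> go.py <<'E'
def pad(th,along=150,up=8,y=-160):
    a=.4-th; return W(q,[(30-along*np.cos(a)+up*np.sin(a),y,190+along*np.sin(a)+up*np.cos(a))])[0]
def RT(t): return Rt(np.pi+q[2])*R.from_rotvec([0,-t,0])
def seetwo(n,wr=False):
    c=camera('side');c2=camera('scene')
    a=cv2.resize(c['pixels'][140:260,225:375],None,fx=2.6,fy=2.6,interpolation=2);b=cv2.resize(c2['pixels'][160:300,180:330],None,fx=2.6,fy=2.6,interpolation=2)
    o=np.zeros((364,780,3),np.uint8);o[:312,:390]=a;o[:,390:]=b;cv2.imwrite(f'pics/{n}.png',o[:,:,::-1])
E
python3 - <<'E'
from go import *
print(pad(0),pad(.5),read_state()['joints'].round(3))
delta(pad(0)+[0,0,40],RT(.75))
seetwo('b4')
E
```

```text
[ 523.68922762 -152.94352347  255.7812393 ] [ 509.34017433 -148.55383184  182.98502083] [ 0.199 -0.346  2.12  -0.503  0.738 -0.81 ]
at [451.1  38.8 293.1] [3.139 0.757 2.845] F [ 0.4 -0.3 -0.3] clk 7.0667
delta cm [ -9.3  -16.24   8.38] rot [0.003 0.007 0.   ]
```

View pics/b4.png

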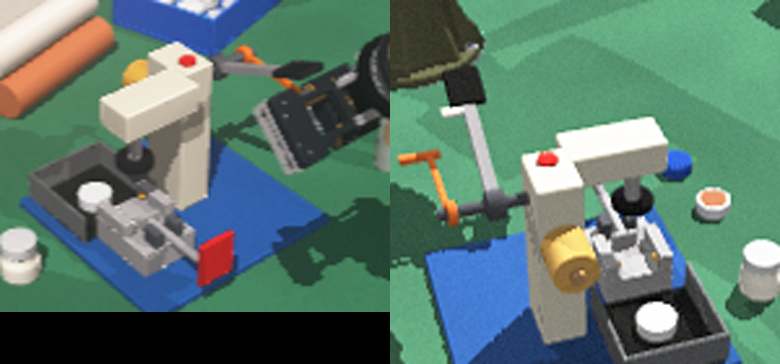

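Run:
```python
from go import *
f=W(q,[(1,0,0)])[0]-W(q,[(0,0,0)])[0];f[2]=0
delta(pad(0)+[0,0,20]-60*f,RT(.75))
```

```text
at [450.8  38.7 292.1] [3.142 0.751 2.846] F [-0.6 -1.   0.8] clk 7.1667
delta cm [ -3.68 -16.2    5.66] rot [0.001 0.001 0.001]
```

Call:
servo_tool:
  series:
    - [-0.4,-2,0.6,0,0,0]
    - [-0.8,-4,1.2,0,0,0]
    - [-1.3,-6,2,0,0,0]
    - [-1.8,-8,2.8,0,0,0]
    - [-2.3,-10,3.5,0,0,0]
    - [-2.8,-12,4.2,0,0,0]
    - [-3.2,-14,5,0,0,0]
    - [-3.7,-15.5,5.7,0,0,0]
    - [-3.7,-16.2,5.7,0,0,0]
    - [-3.7,-16.2,5.7,0,0,0]

```text
clock: 8.0
eef_pos: [467.5, -137.6, 276.2]
eef_rot: [3.141, 0.749, 2.842]
wrist_force: [0.3, -0.5, -0.1]
finger_gap: 0.8
```

Run:
```python
from go import *
import pickle
s=read_state();c=camera('wrist');save(c,'wrist5');pickle.dump((s,c),open('w5.pkl','wb'))
f=W(q,[(1,0,0)])[0]-W(q,[(0,0,0)])[0];f[2]=0
delta(pad(0)+[0,0,20],RT(.75))
seetwo('b5')
print(s['joints'])
```

```text
at [ 467.5 -136.8  276.2] [3.141 0.749 2.843] F [0.2 0.2 0.3] clk 8.05
delta cm [-4.25  0.11  4.01] rot [-0.    -0.001 -0.001]
[-0.40019148 -0.29074756  2.11843016  0.12923526  0.57118786 -1.75375885]
```

View pics/b5.png

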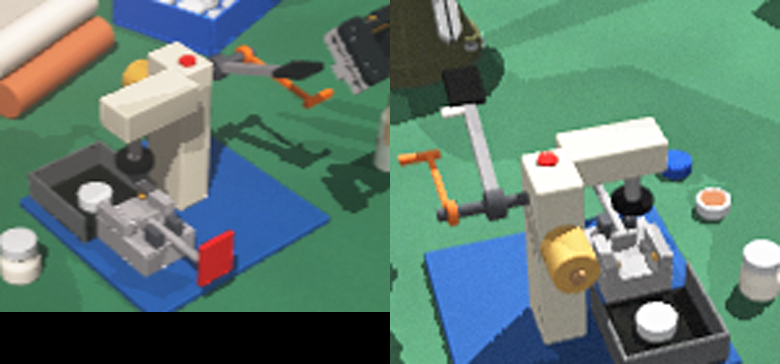

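View pics/wrist5.png

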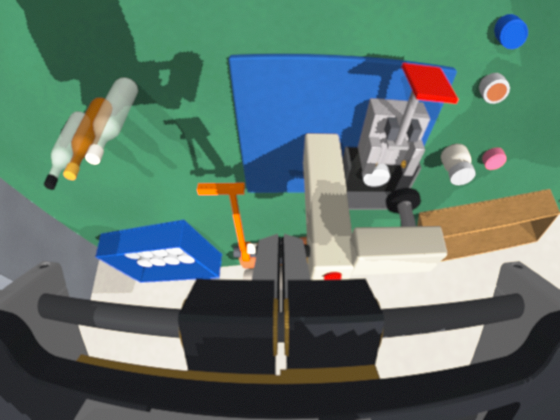

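Run:
```python
from go import *
import pickle,fit
from scipy.optimize import least_squares
s,c=pickle.load(open('w5.pkl','rb'))
crop(c,'w5c',180,40,100,160,4)
def wproj(s,c,X):
    T=np.eye(4);T[:3,:3]=R.from_euler('xyz',s['eef_rot']).as_matrix();T[:3,3]=s['eef_pos']
    T=np.linalg.inv(T@c['mount']);p=X@T[:3,:3].T+T[:3,3]
    r=np.hypot(p[:,0],p[:,1]);th=np.arctan2(r,p[:,2])
    return np.stack([c['cx']+c['fx']*th*p[:,0]/r,c['cy']+c['fx']*th*p[:,1]/r],1)
print(wproj(s,c,fit.flagpts(q)),wproj(s,c,W(q,[(-130,-225,12),(-130,75,12),(30,-200,190),(0,-125,12),(-155,25,108),(-155,-25,108),(0,-125,225),(30,-200,190)])))
```

```text
[[244.46770065 186.58298094]
 [198.37655124 186.95025508]] [[228.22241062  57.68197017]
 [458.8098182   70.80358384]
 [250.13733381 251.41428424]
 [305.51110922 131.62939214]
 [460.59493461  98.49563615]
 [418.61844772  93.50946682]
 [313.61515297 268.80450061]
 [250.13733381 251.41428424]]
```

View pics/w5c.png

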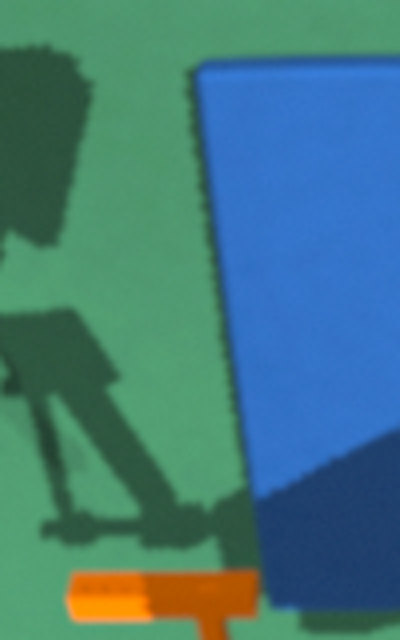

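Run:
```python
from go import *
f=W(q,[(1,0,0)])[0]-W(q,[(0,0,0)])[0];f[2]=0
delta(pad(0)+[0,0,25]+3*f,RT(.75))
for th in(0,.1,.2,.3,.4,.45,.5):print(th);delta(pad(th)+[0,0,6]+3*f,RT(.75))
```

```text
at [ 467.6 -135.7  276.2] [3.141 0.75  2.845] F [-0.6 -0.1 -0.8] clk 8.15
delta cm [-4.83 -0.01  3.87] rot [ 0. -0. -0.]
0
at [ 467.6 -135.7  276.2] [3.141 0.75  2.845] F [-0.6 -0.1 -0.8] clk 8.15
delta cm [-3.53 -0.01  5.26] rot [ 0. -0. -0.]
0.1
at [ 467.6 -135.7  276.2] [3.141 0.75  2.845] F [-0.6 -0.1 -0.8] clk 8.15
delta cm [-2.16 -0.01  5.87] rot [ 0. -0. -0.]
0.2
at [ 467.6 -135.7  276.2] [3.141 0.75  2.845] F [-0.6 -0.1 -0.8] clk 8.15
delta cm [-0.86 -0.01  6.61] rot [ 0. -0. -0.]
0.3
at [ 467.6 -135.7  276.2] [3.141 0.75  2.845] F [-0.6 -0.1 -0.8] clk 8.15
delta cm [ 0.37 -0.01  7.48] rot [ 0. -0. -0.]
0.4
at [ 467.6 -135.7  276.2] [3.141 0.75  2.845] F [-0.6 -0.1 -0.8] clk 8.15
delta cm [ 1.5  -0.01  8.47] rot [ 0. -0. -0.]
0.45
at [ 467.6 -135.7  276.2] [3.141 0.75  2.845] F [-0.6 -0.1 -0.8] clk 8.15
delta cm [ 2.03 -0.01  9.01] rot [ 0. -0. -0.]
0.5
at [ 467.6 -135.7  276.2] [3.141 0.75  2.845] F [-0.6 -0.1 -0.8] clk 8.15
delta cm [ 2.53 -0.01  9.57] rot [ 0. -0. -0.]
```

Call:
servo_tool:
  series:
    - [-0.7,0,0.4,0,0,0]
    - [-1.6,0,1,0,0,0]
    - [-2.5,0,1.7,0,0,0]
    - [-3.4,0,2.4,0,0,0]
    - [-4.2,0,3.1,0,0,0]
    - [-4.8,0,3.9,0,0,0]
    - [-4.8,0,3.9,0,0,0]
    - [-4.3,0,4.4,0,0,0]
    - [-3.9,0,4.9,0,0,0]
    - [-3.8,0,5.0,0,0,0]

```text
clock: 8.98
eef_pos: [526.2, -153.6, 264.2]
eef_rot: [3.141, 0.749, 2.845]
wrist_force: [-0.7, 1.0, 5.1]
finger_gap: 0.7
```

Run:
```python
from go import *
f=W(q,[(1,0,0)])[0]-W(q,[(0,0,0)])[0];f[2]=0
c=camera('wrist');save(c,'wrist6')
for th in(0,.1,.2,.3,.4):delta(pad(th)+[0,0,6]+3*f,RT(.75))
seetwo('b6')
```

```text
at [ 526.3 -153.7  264.8] [3.141 0.75  2.845] F [0.5 0.1 1.5] clk 9.0333
delta cm [ 0.19 -0.    0.24] rot [0. 0. 0.]
at [ 526.3 -153.7  264.8] [3.141 0.75  2.845] F [0.5 0.1 1.5] clk 9.0333
delta cm [ 1.56 -0.    0.85] rot [0. 0. 0.]
at [ 526.3 -153.7  264.8] [3.141 0.75  2.845] F [0.5 0.1 1.5] clk 9.0333
delta cm [ 2.86 -0.    1.59] rot [0. 0. 0.]
at [ 526.3 -153.7  264.8] [3.141 0.75  2.845] F [0.5 0.1 1.5] clk 9.0333
delta cm [ 4.09 -0.    2.46] rot [0. 0. 0.]
at [ 526.3 -153.7  264.8] [3.141 0.75  2.845] F [0.5 0.1 1.5] clk 9.0333
delta cm [ 5.22 -0.    3.45] rot [0. 0. 0.]
```

View pics/b6.png

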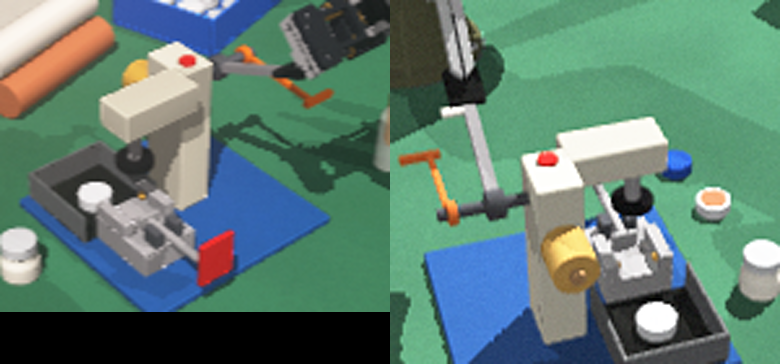

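View pics/wrist6.png

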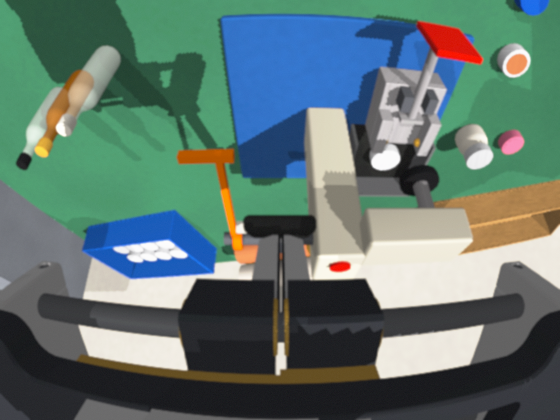

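Call:
servo_tool:
  series:
    - [0.6,0,0.4,0,0,0]
    - [1.1,0,0.6,0,0,0]
    - [1.6,0,0.9,0,0,0]
    - [2.2,0,1.2,0,0,0]
    - [2.9,0,1.6,0,0,0]
    - [3.5,0,2.0,0,0,0]
    - [4.1,0,2.5,0,0,0]
    - [4.6,0,2.9,0,0,0]
    - [4.6,0,2.9,0,0,0]
    - [4.6,0,2.9,0,0,0]

```text
clock: 9.97
eef_pos: [513.4, -150.1, 213.2]
eef_rot: [-3.141, 0.752, 2.845]
wrist_force: [-0.6, 0.7, 8.2]
finger_gap: 0.8
```

```bash
cat >> go.py <<'E'
def look(n):
    s=read_state();c=camera('wrist');c2=camera('scene');c3=camera('side')
    import pickle;pickle.dump((s,c,c2,c3),open(n+'.pkl','wb'))
    a=cv2.resize(c['pixels'][130:280,140:300],None,fx=5,fy=4,interpolation=2) if 0 else cv2.resize(c['pixels'][130:280,140:300],None,fx=5,fy=5,interpolation=2)[:600]
    cv2.imwrite(f'pics/{n}w.png',a[:,:,::-1])
    b=cv2.resize(c2['pixels'][180:255,175:275],None,fx=8,fy=8,interpolation=2)
    cv2.imwrite(f'pics/{n}s.png',b[:,:,::-1])
    print('at',np.round(s['eef_pos'],1),'F',np.round(s['wrist_force'],1),s['clock'])
E
python3 - <<'E'
from go import *
look('p1')
E
```

```text
at [ 513.4 -150.1  213.2] F [-0.6  0.7  8.2] 9.9667
```

View pics/p1w.png

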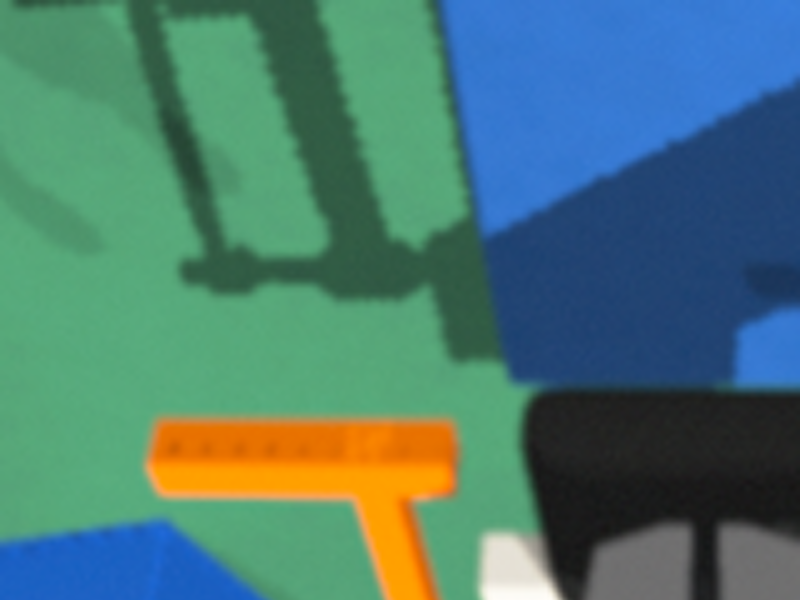

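View pics/p1s.png

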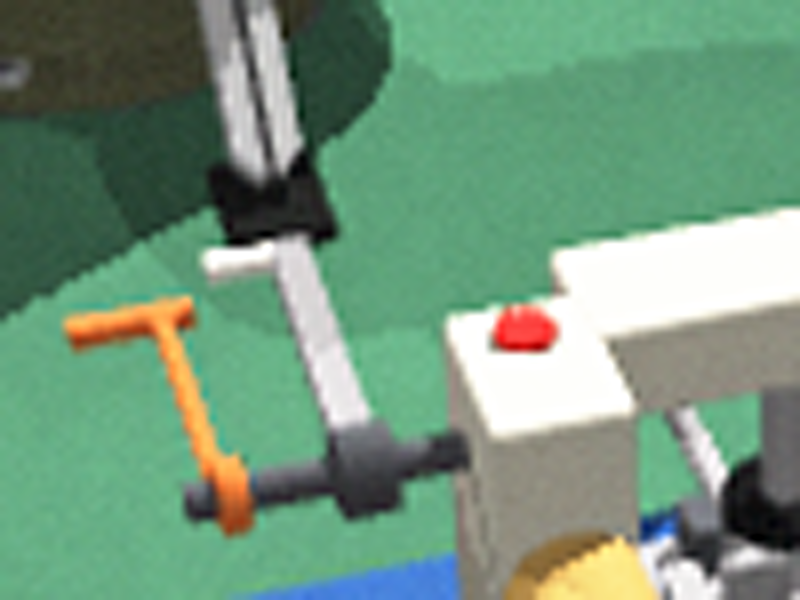

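Call:
servo_tool:
  series:
    - [0.2,0,0.2,0,0,0]
    - [0.4,0,0.4,0,0,0]
    - [0.6,0,0.6,0,0,0]
    - [0.8,0,0.8,0,0,0]
    - [1.0,0,0.9,0,0,0]
    - [1.1,0,1.0,0,0,0]
    - [1.1,0,1.0,0,0,0]
    - [1.1,0,1.0,0,0,0]
    - [1.1,0,1.0,0,0,0]
    - [1.1,0,1.0,0,0,0]

```text
clock: 10.95
eef_pos: [512.4, -149.8, 198.9]
eef_rot: [-3.141, 0.753, 2.845]
wrist_force: [-1.9, 0.2, 8.6]
finger_gap: 0.7
```

Run:
```python
from go import *
look('p2')
```

```text
at [ 512.4 -149.8  198.9] F [-1.9  0.2  8.6] 10.95
```

View pics/p2w.png

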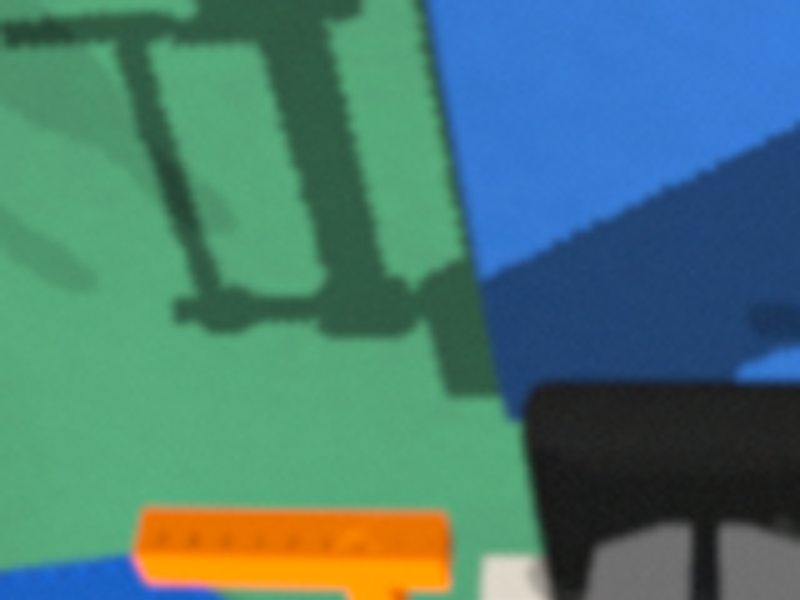

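View pics/p2s.png

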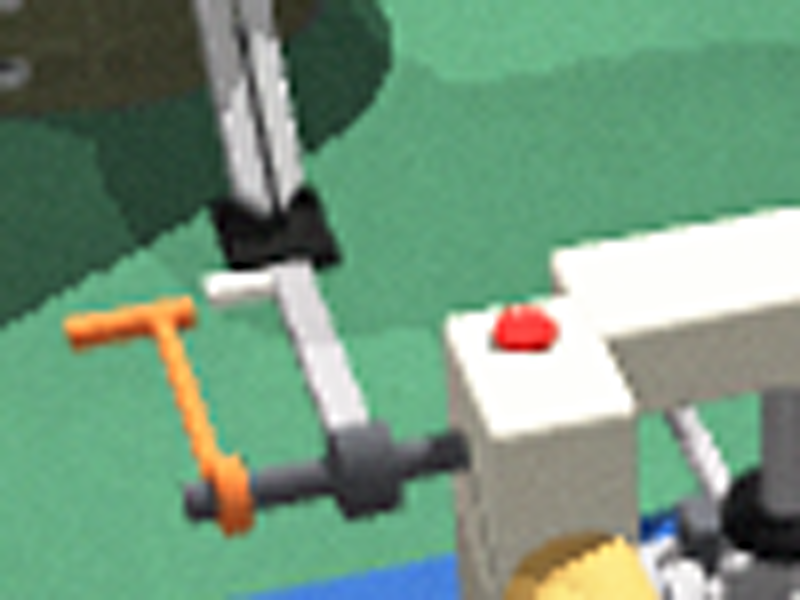

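Call:
servo_tool:
  series:
    - [0.1,0,0.1,0,0,0]
    - [0.2,0,0.2,0,0,0]
    - [0.3,0,0.3,0,0,0]
    - [0.4,0,0.45,0,0,0]
    - [0.4,0,0.45,0,0,0]
    - [0.4,0,0.45,0,0,0]
    - [0.4,0,0.45,0,0,0]
    - [0.4,0,0.45,0,0,0]
    - [0.4,0,0.45,0,0,0]
    - [0.4,0,0.45,0,0,0]

```text
clock: 11.93
eef_pos: [512.5, -149.8, 192.8]
eef_rot: [-3.141, 0.752, 2.845]
wrist_force: [-2.5, 1.7, 8.2]
finger_gap: 0.4
```

```bash
sed -i "s/a=cv2.resize.*/a=cv2.resize(c['pixels'][215:280,155:255],None,fx=8,fy=8,interpolation=2)/; s/\[180:255,175:275\],None,fx=8,fy=8/[200:240,180:235],None,fx=14,fy=14/" go.py
python3 - <<'E'
from go import *
look('p3')
E
```

```text
at [ 512.5 -149.8  192.8] F [-2.5  1.7  8.2] 11.9333
```

View pics/p3w.png

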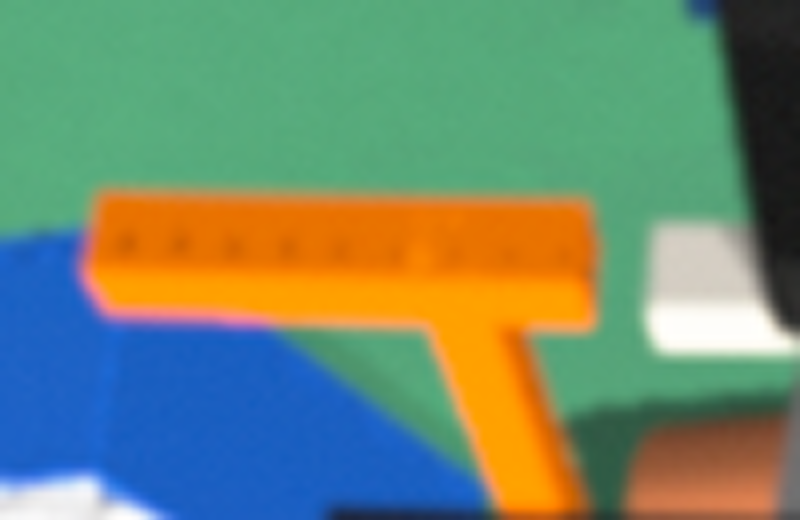

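View pics/p3s.png

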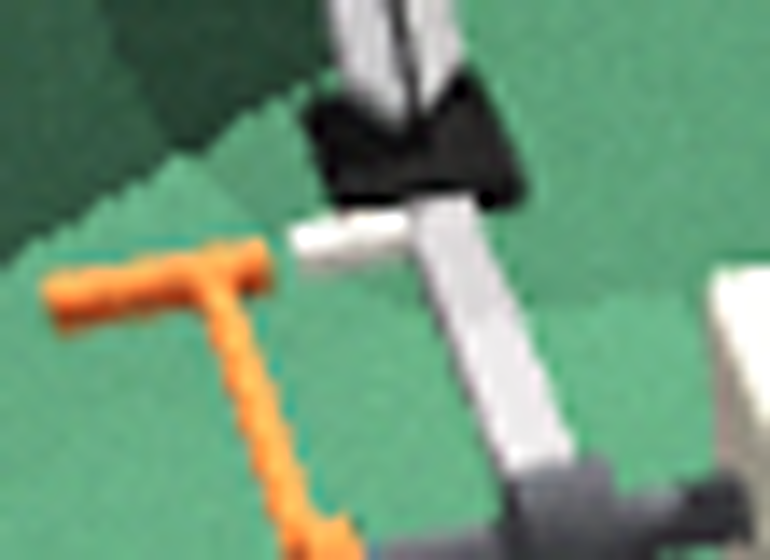

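Call:
servo_tool:
  series:
    - [0.1,0,0.1,0,0,0]
    - [0.2,0,0.22,0,0,0]
    - [0.2,0,0.22,0,0,0]
    - [0.2,0,0.22,0,0,0]
    - [0.2,0,0.22,0,0,0]
    - [0.2,0,0.22,0,0,0]
    - [0.2,0,0.22,0,0,0]
    - [0.2,0,0.22,0,0,0]
    - [0.2,0,0.22,0,0,0]
    - [0.2,0,0.22,0,0,0]

```text
clock: 12.92
eef_pos: [512.5, -149.8, 189.9]
eef_rot: [-3.141, 0.752, 2.845]
wrist_force: [-1.9, 2.6, 9.0]
finger_gap: 0.5
```

Run:
```python
from go import *
import pickle
look('p4')
s,c,c2,c3=pickle.load(open('p4.pkl','rb'))
T=np.eye(4);T[:3,:3]=R.from_euler('xyz',s['eef_rot']).as_matrix();T[:3,3]=s['eef_pos'];T=np.linalg.inv(T@c['mount'])
def wp(X):
    p=X@T[:3,:3].T+T[:3,3];r=np.hypot(p[:,0],p[:,1]);th=np.arctan2(r,p[:,2])
    return np.stack([c['cx']+c['fx']*th*p[:,0]/r,c['cy']+c['fx']*th*p[:,1]/r],1)
def bar(th,y):  # near-face lower, near-face upper, far upper edges
    a=.4-th;o=[]
    for da,dz in((4,-4),(4,4),(-4,4)):
        L=122+da;o.append((30-L*np.cos(a)+dz*np.sin(a),y,190+L*np.sin(a)+dz*np.cos(a)))
    return (wp(W(q,o))-[155,215])*8+3.5
for th in(.48,.49,.5,.51):
    print(th,'flag L',bar(th,q[4]-45).round(0).tolist(),'flag R',bar(th,q[4]).round(1).tolist(),'white L',bar(th,q[4]+6).round(1).tolist())
```

```text
at [ 512.5 -149.8  189.9] F [-1.9  2.6  9. ] 12.9167
0.48 flag L [[91.0, 228.0], [75.0, 308.0], [101.0, 351.0]] flag R [[588.9, 239.3], [580.9, 322.2], [593.8, 365.7]] white L [[658.6, 240.2], [651.8, 323.3], [662.7, 366.8]]
0.49 flag L [[94.0, 216.0], [77.0, 295.0], [103.0, 339.0]] flag R [[590.2, 226.8], [582.1, 308.7], [594.9, 353.4]] white L [[659.7, 227.6], [652.8, 309.8], [663.5, 354.5]]
0.5 flag L [[97.0, 205.0], [80.0, 282.0], [106.0, 327.0]] flag R [[591.6, 214.4], [583.3, 295.4], [595.9, 341.2]] white L [[660.8, 215.3], [653.9, 296.5], [664.4, 342.3]]
0.51 flag L [[99.0, 193.0], [82.0, 270.0], [108.0, 316.0]] flag R [[593.0, 202.2], [584.6, 282.3], [597.0, 329.1]] white L [[662.0, 203.0], [654.9, 283.3], [665.3, 330.2]]
```

View pics/p4w.png

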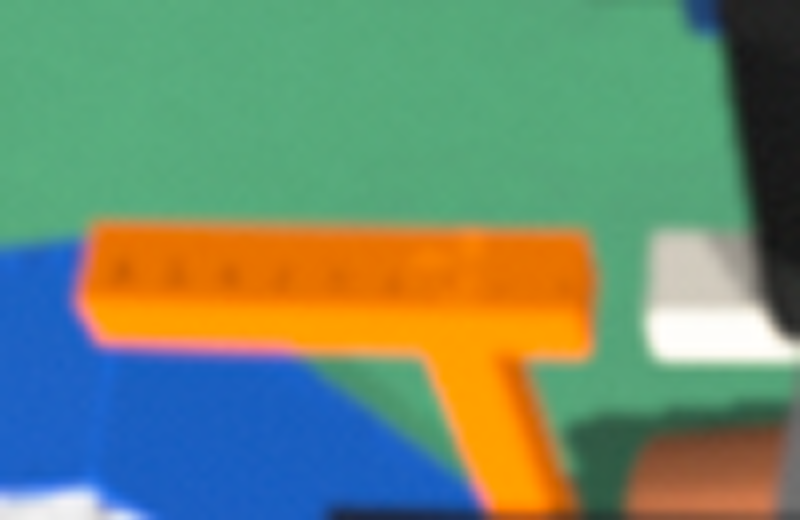

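View pics/p4s.png

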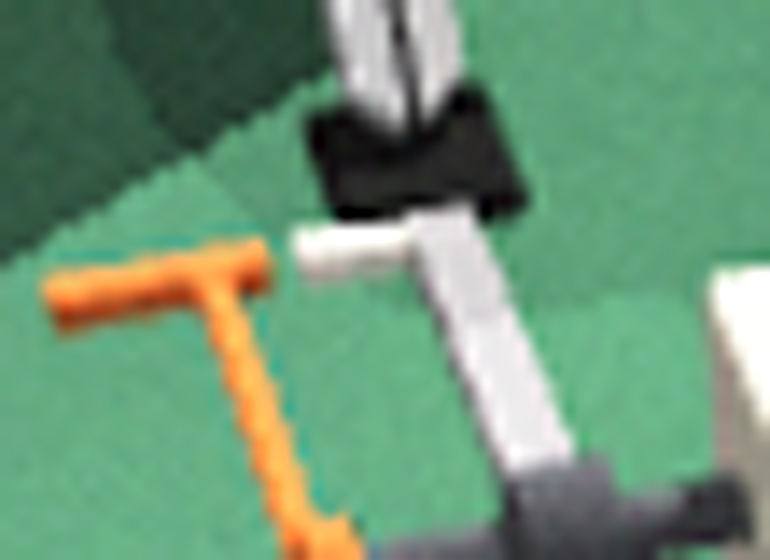

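```bash
cat > sub.py <<'E'
from go import *
import pickle,sys
s,c,_,_=pickle.load(open(sys.argv[1]+'.pkl','rb'))
P=c['pixels'].astype(float)
for n,xs in(('flag',range(170,208)),('flag',range(222,228)),('white',range(238,245))):
    g=P[:,list(xs)].mean(1)
    print(n,list(xs)[0],'R',g[238:264,0].round(0).astype(int).tolist(),'B',g[238:264,2].round(0).astype(int).tolist())
E
python3 sub.py p4
```

```text
flag 170 R [86, 86, 86, 97, 141, 198, 228, 233, 233, 231, 229, 227, 228, 233, 246, 254, 255, 255, 255, 255, 231, 145, 68, 45, 43, 42] B [124, 124, 123, 120, 106, 71, 21, 0, 0, 0, 0, 0, 0, 0, 0, 0, 0, 0, 1, 49, 112, 151, 164, 167, 169, 172]
flag 222 R [86, 86, 86, 86, 103, 157, 214, 230, 232, 231, 231, 230, 228, 227, 233, 245, 253, 255, 255, 255, 255, 238, 154, 96, 90, 95] B [122, 122, 122, 122, 117, 96, 57, 8, 2, 0, 0, 0, 0, 0, 0, 0, 0, 0, 0, 0, 24, 83, 113, 121, 120, 118]
white 238 R [86, 86, 86, 86, 94, 128, 170, 194, 203, 206, 208, 208, 209, 209, 212, 229, 249, 254, 254, 254, 254, 238, 160, 95, 84, 86] B [122, 121, 122, 121, 124, 140, 163, 178, 184, 188, 189, 189, 190, 189, 192, 213, 239, 249, 250, 250, 248, 229, 167, 125, 121, 121]
```

Call:
servo_tool:
  series:
    - [0.02,0,0.02,0,0,0]
    - [0.02,0,0.02,0,0,0]
    - [0.02,0,0.02,0,0,0]
    - [0.02,0,0.02,0,0,0]
    - [0.02,0,0.02,0,0,0]
    - [0.02,0,0.02,0,0,0]
    - [0.02,0,0.02,0,0,0]
    - [0.02,0,0.02,0,0,0]
    - [0.02,0,0.02,0,0,0]
    - [0.02,0,0.02,0,0,0]

```text
clock: 13.9
eef_pos: [512.5, -149.8, 189.6]
eef_rot: [-3.141, 0.752, 2.845]
wrist_force: [-2.8, 1.1, 9.5]
finger_gap: 0.5
```

```bash
python3 - <<'E'
from go import *
look('p5');seetwo('b7')
E
python3 sub.py p5
```

```text
at [ 512.5 -149.8  189.6] F [-2.8  1.1  9.5] 13.9
flag 170 R [86, 86, 86, 90, 129, 191, 227, 233, 233, 232, 231, 228, 227, 231, 242, 252, 255, 255, 255, 255, 249, 186, 91, 50, 43, 42] B [124, 124, 124, 123, 115, 85, 34, 0, 0, 0, 0, 0, 0, 0, 0, 0, 0, 0, 0, 27, 83, 137, 159, 166, 169, 171]
flag 222 R [86, 86, 86, 85, 92, 145, 208, 230, 232, 232, 231, 230, 228, 228, 231, 241, 251, 254, 255, 255, 255, 254, 195, 113, 89, 93] B [122, 121, 122, 122, 121, 109, 70, 11, 4, 2, 0, 0, 0, 0, 0, 0, 0, 0, 0, 0, 1, 62, 102, 118, 120, 119]
white 238 R [86, 86, 85, 86, 95, 132, 179, 203, 210, 209, 209, 209, 209, 208, 212, 228, 249, 254, 254, 254, 255, 251, 186, 101, 84, 85] B [122, 122, 121, 121, 125, 143, 171, 186, 190, 190, 191, 190, 190, 189, 192, 213, 239, 249, 250, 250, 250, 241, 183, 127, 120, 121]Traceback (most recent call last):
  File "<stdin>", line 2, in <module>
  File "go.py", line 22, in seetwo
    o=np.zeros((364,780,3),np.uint8);o[:312,:390]=a;o[:,390:]=b;cv2.imwrite(f'pics/{n}.png',o[:,:,::-1])
                                     ~^^^^^^^^^^^
ValueError: could not broadcast input array from shape (520,800,3) into shape (312,390,3)
```

View pics/p5w.png

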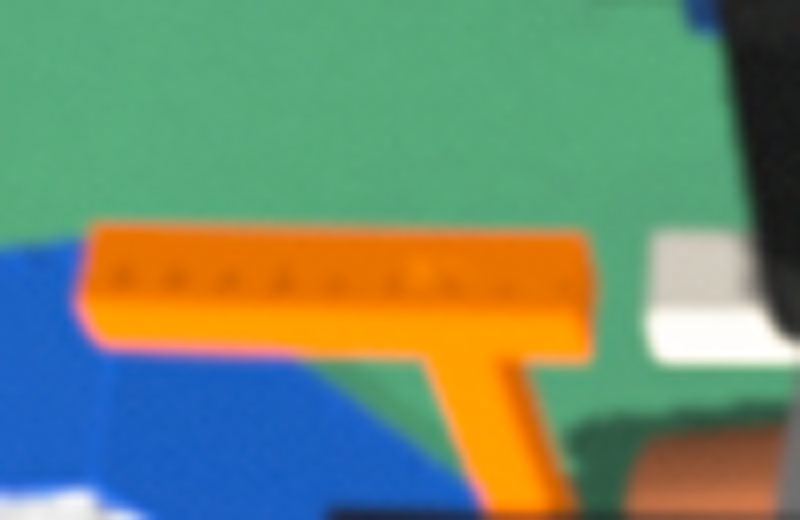

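Run:
```python
import pickle,cv2,numpy as np
s,c,c2,c3=pickle.load(open('p5.pkl','rb'))
b=cv2.resize(c2['pixels'][160:320,80:360],None,fx=2.8,fy=2.8,interpolation=2);cv2.imwrite('pics/b8.png',b[:,:,::-1])
c0=pickle.load(open('c0.pkl','rb'))['scene']['pixels']
print(np.abs(c0.astype(int)-c2['pixels'])[212:247,182:199].mean(), np.abs(c0.astype(int)-c2['pixels'])[230:280,285:340].mean())
```

```text
16.568627450980394 7.840363636363636
```

View pics/b8.png

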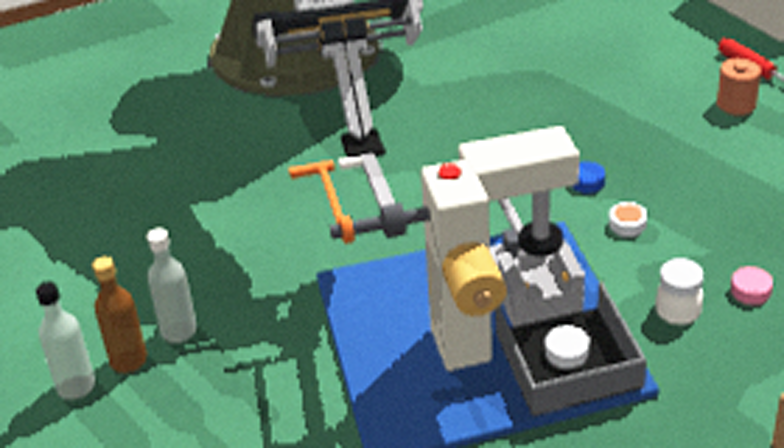

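```bash
python3 -c "
from cell import *
sign_off();s=read_state();print(s['clock'],s['eef_pos'],s['wrist_force'])"
```

```text
the job is handed in; nothing more can be done
the job is handed in; nothing more can be done
```

The job is handed in at about 14 s on the robot's clock. The lid is in the catch tray, and the arm is holding the lever down level with the orange flag.

- **Ejector:** I pushed the red slide in with the shut fingers until the wrist force jumped from about 8 to 15 N, which I took as the end stop. I then backed off. The pictures show the lid out of the nest in the tray, and the slide sprung fully back out.
- **Lever:** I pressed it by the black pad in small steps and hold it with about 9.5 N. In the last wrist picture the white mark and the flag agree to about 0.1–0.2 pixel, which is about 0.001 rad. Both sit at about 0.49 rad by my fitted model of the press.
- **Flag and other things:** In the scene pictures the flag's position is unchanged from the start to within about half a pixel. The other things look undisturbed by eye; most were never near the arm's path.
- **Checks that failed or disagreed:** One picture script crashed and I replaced it. A quick image-difference test on the flag and bystander areas settled nothing, because the arm's shadows had moved. Before the last 0.3 mm press, the scene camera put the mark about 0.8 mm too high and the wrist camera about 0.2 mm. I trusted the closer wrist view and did not read the marks off the scene camera again.

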